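# Slide the window panel out over the platform edge

## Robot

A 6-joint arm with a two-finger parallel gripper is mounted at the origin on the work surface. World frame = base frame: x ahead of the robot, y to its left, z up, the work surface at z = 0. Lengths are in m, angles in rad, forces in N, time in s.
With the tool pointing down it reaches from about 0.35 to 0.775 m from the base axis. Payload 7.3 kg.
Tool frame: the origin (TCP) lies midway between the tips of the shut fingers; the grasp point (between the pads) lies 19 mm behind it; z points along the fingers, y is the line along which they close (so a half turn about z gives the same grasp; the last joint's range is limited). The gripper opens to 92 mm and grips with 3 to 60 N. Pads are 19 mm wide; open, the fingers measure 130 mm over their backs; the gripper's body (75 mm by 190 mm) begins 47 mm behind the grasp point.
Start: joints at [-1.255, 0.342, 1.524, -0, 1.275, -0.146], TCP at [0.234, -0.47, 0.227] pointing down, gripper open.
Joint ranges: [-2.53, 2.53], [-0.77, 2.02], [0.04, 2.7], [-1, 4.14], [0.28, 2.66], [-3.11, 3.11]. Speed limits (rad/s): [2.57, 2.57, 3.14, 3.14, 3.14, 3.14].

## Interface

Orientations are given as [roll, pitch, yaw] about the fixed x, y, z axes, in that order (R = Rz(yaw) Ry(pitch) Rx(roll)).
In Python, from cell import monitor, vision, workorder gives the robot as it stands.
- The arm moves only by the tool move_arm, never from a script. Its argument "rows" is a list of rows, each a list of 5 numbers: the shift along the world's x, y, z in mm, then the turn about the world's z in rad, then the closure, from -1 (fully open) to 1 (shut). A call has 1 to 12 rows; each row shifts and turns the commanded pose from where the row before left it; what a row does not reach is not made up. A row lasts 1/10 s, in which the tool goes at most 50 mm and 8.59 degrees, less where a joint would pass 70% of its speed; a pose out of reach is approached as far as the arm can. A call is refused whole if a number of a shift passes 50 or a number of a turn 0.15, either way. A call with a gripper value outside its range is refused whole. The fingers move at their own pace and stop on an object; "newtons" is the grip in N (left out, the last holds). Time passes only in rows, so rows that do not move let the fingers close. It gives the time, the measured TCP pose, the force, the opening and the grip force at its end, in the units of the state.
- monitor.observe(): the state, without advancing time (a new reading comes with each control period).
- vision.read_camera(name): name is "side" or "top" or "wrist"; returns the picture (480x640x3 uint8, red, green, blue); there is no depth.
- vision.get_calibration(name): a dict with "K" (3x3 intrinsics, pixels), "T" (4x4, takes a point from camera to world coordinates); the wrist camera has in their place "mount" (4x4, takes a point from camera to tool coordinates, whose origin is the TCP and whose axes are the flange's). Camera axes: x right, y up, looking along -z (the intrinsics and any distortion apply to the point x, -y, -z); pixel columns grow to the right and rows downward; lengths in m; the calibration is good to about 2 mm. A picture is of the moment at which its call begins: read the wrist's pose just before it. get_calibration takes no time and is no camera call.
- workorder.hand_in(): hands the job in; it is judged then, once.
The state is a dict: "time": time; "qpos": joint angles; "qvel": joint speeds; "joint_efforts": joint torques, N m; "tool_pos": TCP position; "tool_rot": TCP orientation; "contact_force": force on the tool from outside, world axes, zero at the start; "torque": the same for the moment, N m; "opening": finger opening in m; "grip_force": force on a finger pad.
Only numpy, scipy, OpenCV 4.12 (cv2) and the standard library are available. Lean on these libraries where they do the work, as an engineer would, in place of code of your own. Each camera call takes 0.05 s, during which the arm holds its last target. There are 200 camera calls.

## Task

Two laser-cut plywood panels lie on the low grey assembly platform. Slide the one with the single large square window straight out, without lifting it, until it sticks out about 40 mm over the platform's far long edge (the one away from the robot), squarely and still lying flat on the platform, so that the colleague across the bench can pick it up from below. Leave the slotted panel and the little stick of brads where they are.

Things in the scene. Friction and masses are not known exactly. Their poses are not given: they have to be found in the camera images.
- window_panel: Panel to slide: flat plywood, 6 mm thick, 150 mm along x, 130 mm along y, plus 6 mm tabs on both 150 mm sides (142 mm overall). One square window, 70 x 70 mm, right through its middle, wide enough for closed or slightly open fingers; the bars round it are 40 mm wide at the x ends, 30 mm at the sides. 70 g, loose. Origin: centre of underside and window; x within 12 degrees of the platform's x.
- platform: Low fixed platform with a flat grey top, 260 mm along x, 500 mm along y, top surface 40 mm above the bench (world z 0.040). Origin: centre of its underside, on the bench. Its x points away from the robot (turned up to 12 degrees); the far long edge lies at x = +130 mm, with free air beyond it for 50 mm or more. Top board 18 mm thick, standing out 30 mm past the plinth.
- louvre_panel: Leave alone: the other plywood panel in the other half of the platform, same outline, tabs and thickness, but with five narrow slots (8 mm wide, 90 mm long) instead of the window. Loose. Origin: centre of its underside.
- brads: Leave alone: small steel stick of brad nails, 55 mm long (x), 16 mm wide, 18 mm high, loose on the platform between the panels, roughly along the platform's x. Origin: centre of its underside.
There are look-alikes about, which are no part of the job. Leave any green or orange look-alike of the window_panel alone.

How it is judged:
At the end, for the whole second after the job is handed in: The window panel lies at rest, flat on the platform top (within about 3 degrees) and within the platform's ends, its 130 mm leading edge 40 mm (+/- 17 mm) beyond the far long edge, square to it within 11 degrees; the slotted panel and the brads are within 15 mm of where they were (x of window_panel in the frame of platform between 0.078 and 0.112 m and y of window_panel in the frame of platform between -0.18 and 0.18 m and angle between the x axis of window_panel and the x axis of platform, either way round below 0.2 rad and angle between window_panel's own z axis and vertical below 0.06 rad and z of window_panel in the frame of platform between 0.036 and 0.045 m and linear speed of window_panel below 0.02 m/s and distance of each of louvre_panel, brads from where it was at the start of the episode below 0.015 m); the robot touches nothing.
It fails at once if the window panel is lifted more than 20 mm off the platform (z of window_panel in the frame of platform above 0.06 m).
It fails at once if the slotted panel is moved by more than 15 mm (distance of louvre_panel from where it was at the start of the episode above 0.015 m).
It fails at once if the brads are moved by more than 15 mm (distance of brads from where it was at the start of the episode above 0.015 m).
It also fails if it takes over 32 s, if anything falls off the work surface, if the arm or the gripper's body presses on something with over 40 N, if the wrist force passes 120 N, or if a joint passes its speed limit or range.

## Working session

There is one attempt and no reset: what is moved stays moved. The work goes in short steps, Python scripts to look and compute and a tool call to move; the robot and the scene stay as the last step left them, time stands still between calls to the robot, and variables do not carry over. Pictures are saved under pics/ and viewed, at most 10 in all, crops included, and the job is handed in when it is done.

Besides the shell and the picture viewer there is one more tool, called after "Call:" as name(argument=value, ...) on one line, values as JSON. move_arm: Moves the arm, as the interface text tells. Its arguments: {"type":"object","properties":{"rows":{"type":"array","items":{"type":"array","items":{"type":"number"}}},"newtons":{"type":"number"}},"required":["rows"]}

```bash
mkdir -p pics
python3 - <<'E'
from cell import monitor, vision
import cv2,numpy as np
for n in ["top","side"]:
    im=vision.read_camera(n); cv2.imwrite(f"pics/{n}0.png",im[:,:,::-1]); c=vision.get_calibration(n); print(n,{k:np.round(v,4).tolist() if not isinstance(v,str) else v for k,v in c.items()})
print(vision.get_calibration("wrist"))
s=monitor.observe();print(s)
E
```

```text
top {'K': [[467.5735, 0.0, 328.4488], [0.0, 467.5735, 242.3939], [0.0, 0.0, 1.0]], 'T': [[0.0203, 0.9946, -0.1015, 0.3954], [-0.9998, 0.0207, 0.0027, 0.0231], [0.0048, 0.1014, 0.9948, 1.292], [0.0, 0.0, 0.0, 1.0]]}
side {'K': [[598.3694, 0.0, 318.6783], [0.0, 598.3694, 243.0971], [0.0, 0.0, 1.0]], 'T': [[-0.7021, 0.4769, -0.5288, -0.2195], [-0.712, -0.4569, 0.5332, 0.766], [0.0127, 0.7509, 0.6603, 0.9938], [0.0, 0.0, 0.0, 1.0]]}
{'K': array([[360.22989304,   0.        , 314.63744717],
       [  0.        , 360.22989304, 240.65281239],
       [  0.        ,   0.        ,   1.        ]]), 'mount': array([[ 1.73871447e-04,  9.58854720e-01,  2.83897158e-01,
         7.60375816e-02],
       [ 9.99999962e-01, -1.06603758e-04, -2.52393944e-04,
        -3.94843670e-04],
       [-2.11744620e-04,  2.83897191e-01, -9.58854702e-01,
        -1.58899509e-01],
       [ 0.00000000e+00,  0.00000000e+00,  0.00000000e+00,
         1.00000000e+00]])}
{'time': 0.1, 'qpos': array([-1.25504009e+00,  3.42652972e-01,  1.52493824e+00, -1.94578459e-06,
        1.27543001e+00, -1.45993580e-01]), 'qvel': array([-0.00016156, -0.00163279, -0.00298847, -0.00082148,  0.00037577,
        0.00077436]), 'joint_efforts': array([ 2.45959767e-03, -4.32002628e+01, -2.44694245e+01,  7.19925016e-02,
        5.26732416e-02, -4.73030127e-05]), 'tool_pos': array([ 0.23379844, -0.46964196,  0.22610867]), 'tool_rot': array([-3.14017901e+00, -2.05980898e-04,  4.61750237e-01]), 'contact_force': array([ 0.34187532, -0.4953224 ,  0.6599565 ]), 'torque': array([ 0.0207865 , -0.07404301,  0.04264103]), 'grip_force': 0.0, 'opening': 0.09179940236518686}
```

View pics/top0.png

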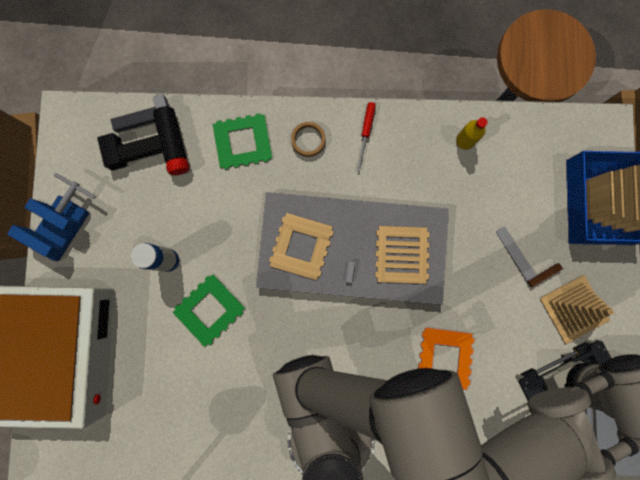

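View pics/side0.png

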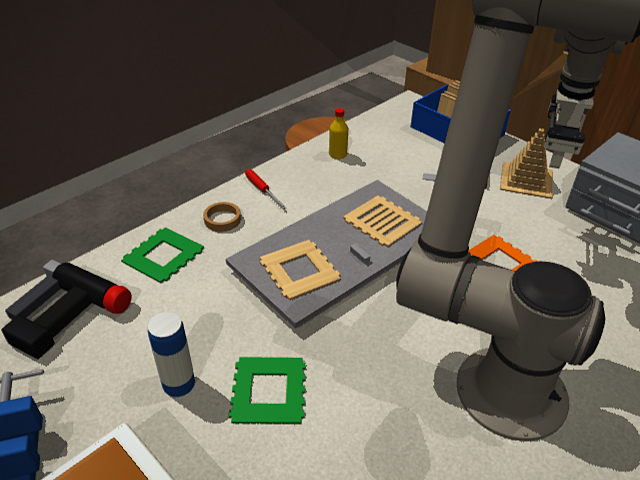

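Candidates in the top view are the plain plywood window panel on the platform at (301,246), the greens at (242,141) and (209,310), the orange at (446,355), and the slotted panel at (403,255). I choose (301,246), the only natural-wood panel with a single window. Next I measure it.

```bash
cat > h.py <<'E'
import cv2,numpy as np
from cell import vision
def ray(n,px):
    c=vision.get_calibration(n);T=c["T"];d=np.linalg.inv(c["K"])@[px[0],px[1],1]
    return T[:3,3],T[:3,:3]@(d*[1,-1,-1])
def onz(n,px,z):
    o,d=ray(n,px);return o+d*(z-o[2])/d[2]
def tri(a,b):
    (o1,d1),(o2,d2)=ray("top",a),ray("side",b)
    s=np.linalg.lstsq(np.c_[d1,-d2],o2-o1,rcond=None)[0];p,q=o1+s[0]*d1,o2+s[1]*d2
    return (p+q)/2,np.linalg.norm(p-q)
def window(im,seed,box):   # corners of the square window hole of the wood panel near seed
    h=cv2.cvtColor(im,cv2.COLOR_RGB2HSV);m=((h[...,1]>75)&(h[...,2]>110)&(h[...,0]<30)).astype(np.uint8)*255
    x0,y0,x1,y1=box;k=np.zeros_like(m);k[y0:y1,x0:x1]=m[y0:y1,x0:x1]
    cs,hi=cv2.findContours(k,cv2.RETR_CCOMP,cv2.CHAIN_APPROX_NONE)
    out=[]
    for c,r in zip(cs,hi[0]):
        if cv2.contourArea(c)>200: out.append((r[3],c))
    return out
E
python3 - <<'E'
from h import *
t=cv2.imread("pics/top0.png")[:,:,::-1].copy();s=cv2.imread("pics/side0.png")[:,:,::-1].copy()
C={}
for n,im,box in[("top",t,(262,205,338,285)),("side",s,(250,232,345,303))]:
    for par,c in window(im,None,box):
        m=cv2.moments(c);print(n,par,cv2.contourArea(c),m["m10"]/m["m00"],m["m01"]/m["m00"])
        # 4-corner fit
        q=cv2.approxPolyDP(c,0.08*cv2.arcLength(c,True),True)[:,0];print(q.tolist())
        w=np.array([onz(n,p,0.046)[:2] for p in c[:,0]],np.float32);print(cv2.minAreaRect(w))
        if par>=0:C[n]=(m["m10"]/m["m00"],m["m01"]/m["m00"])
print(tri(C["top"],C["side"]))
# platform
h=cv2.cvtColor(t,cv2.COLOR_RGB2HSV);v=h[...,2].astype(int)
print(t[200,350],t[215,265],t[180,350],t[290,300],t[310,350],t[303,350])
a=cv2.resize(t[185:315,250:455],None,fx=3.8,fy=3.8,interpolation=cv2.INTER_CUBIC);cv2.imwrite("pics/crop.png",a[:,:,::-1])
E
```

```text
top -1 2791.0 300.82533142242926 246.06055177355788
[[286, 213], [270, 266], [316, 279], [332, 228]]
((0.5118016600608826, 0.0932876318693161), (0.1435152143239975, 0.15149500966072083), 74.79729461669922)
top 0 704.0 301.0078125 245.84446022727272
[[293, 230], [317, 238], [309, 262], [285, 254]]
((0.5118983387947083, 0.09272287040948868), (0.07402078062295914, 0.07407606393098831), 74.36371612548828)
side -1 2676.0 299.0972845042351 268.3027528649726
[[309, 240], [260, 257], [289, 298], [340, 278]]
((0.5114436149597168, 0.09181040525436401), (0.1436925083398819, 0.15268568694591522), 74.63482666015625)
side 0 646.5 298.94921371487493 267.3776746584171
[[305, 253], [319, 271], [293, 282], [279, 263]]
((0.5114499926567078, 0.09184835851192474), (0.07200846821069717, 0.07318340241909027), 74.16681671142578)
(array([0.51137555, 0.09258123, 0.04572459]), np.float64(0.0010643093065128859))
[112 108 106] [106 103 104] [170 164 147] [108 106 105] [155 152 138] [109 106  95]
```

View pics/crop.png

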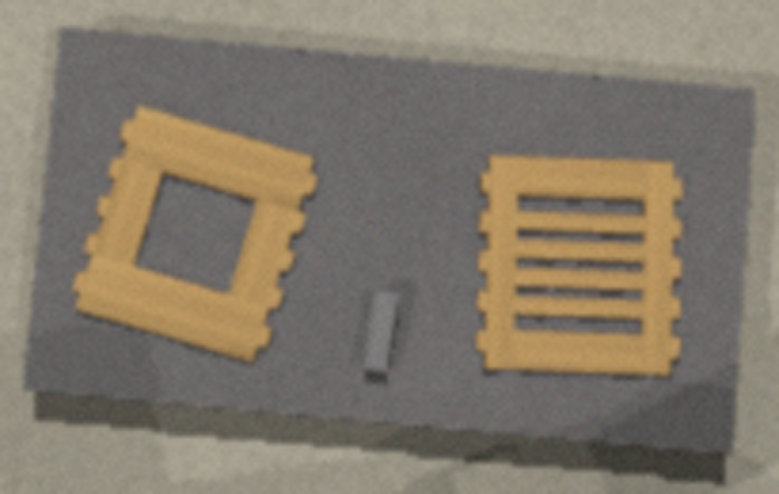

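The crop shows the wood panel with one window centred at (193,232) and five slots at the right. The platform corners are at about (62,28), (753,90), (27,388) and (733,450).

Run:
```python
from h import *
P=np.array([onz("top",(x/3.8+250-.37,y/3.8+185-.37),.04)[:2] for x,y in[(62,28),(753,90),(733,450),(27,388)]])
print(P.round(4).tolist())
FL,FR,NR,NL=P
for a,b in((FL,FR),(FR,NR),(NR,NL),(NL,FL)):print(np.linalg.norm(a-b),np.degrees(np.arctan2(*(b-a)[::-1])))
e=(FL-FR)+(NL-NR);yaw=np.arctan2(-e[0],e[1]);c=P.mean(0);ux=np.array([np.cos(yaw),np.sin(yaw)]);uy=np.array([-ux[1],ux[0]])
print("yaw",yaw,np.degrees(yaw),c,"edges x",[(p-c)@ux for p in P])
w=np.array([.5115,.0925]);print("panel in platform",(w-c)@ux,(w-c)@uy, "far edge dist",((FL+FR)/2-w)@ux, ux,uy)
for n,px in(("brad near",(376,378)),("brad far",(388,292))):
    q=onz("top",(px[0]/3.8+250,px[1]/3.8+185),.055)[:2];print(n,q,(q-c)@ux,(q-c)@uy)
```

```text
[[0.6574, 0.1924], [0.6229, -0.3024], [0.3673, -0.2869], [0.4005, 0.2083]]
0.49602642830370686 -93.98795170135524
0.25601359491611997 176.53988465058
0.49632240976818837 86.1701930235427
0.2573809308947197 -3.5283897882207156
yaw -0.06822240290137042 -3.9088557544895877 [ 0.51202659 -0.04716248] edges x [np.float64(0.12868762817424187), np.float64(0.1280028714977646), np.float64(-0.1280028714977645), np.float64(-0.12868762817424176)]
panel in platform -0.010046087307798816 0.1393016973552878 far edge dist 0.13839133714380206 [ 0.99767375 -0.06816949] [0.06816949 0.99767375]
brad near [ 0.41129494 -0.03656309] -0.10121988101323043 0.003707908307013793
brad far [ 0.47116776 -0.04398283] -0.04098054275414637 0.0003869280166977581
```

Call:
move_arm(rows=[[10,20,0,-0.02,0.75],[22,44,0,-0.044,0.75],[22,44,0,-0.044,0.75],[22,44,0,-0.044,0.75],[22,44,0,-0.044,0.75],[22,44,0,-0.044,0.75],[22,44,0,-0.044,0.75],[22,44,0,-0.044,0.75],[22,44,0,-0.044,0.75],[22,44,0,-0.044,0.75],[22,44,0,-0.044,0.75],[22,44,0,-0.044,0.75]])

```text
time: 1.3
tool_pos: [0.4863, 0.0361, 0.2266]
tool_rot: [3.141, 0.0, -0.044]
contact_force: [0.7, -1.8, 0.1]
opening: 0.012
grip_force: 0.0
```

Call:
move_arm(rows=[[22,44,-20,-0.026,0.75],[3,14,-30,0,0.75],[0,0,-30,0,0.75],[0,0,0,0,0.75],[0,0,0,0,0.75],[0,0,0,0,0.75]])

```text
time: 1.9
tool_pos: [0.5106, 0.089, 0.1495]
tool_rot: [-3.141, -0.003, -0.069]
contact_force: [-0.3, 0.1, 0.1]
opening: 0.0114
grip_force: 0.0
```

Run:
```python
from cell import monitor, vision
import cv2
s=monitor.observe();print(s)
cv2.imwrite("pics/w1.png",vision.read_camera("wrist")[:,:,::-1])
```

```text
{'time': 1.9, 'qpos': array([ 2.46821298e-02,  4.04871507e-01,  1.65875606e+00, -1.58856499e-04,
        1.07533057e+00,  1.66450849e+00]), 'qvel': array([-0.00223913, -0.00916885, -0.00042769, -0.00022729, -0.00564108,
        0.00191924]), 'joint_efforts': array([ 2.27195565e-01, -4.29115713e+01, -2.14552903e+01,  3.56484123e-02,
       -5.79462899e-02, -1.29354255e-03]), 'tool_pos': array([0.51061616, 0.08898447, 0.14953186]), 'tool_rot': array([-3.14148547e+00, -2.63605228e-03, -6.89548278e-02]), 'contact_force': array([-0.32965492,  0.05442073,  0.10667549]), 'torque': array([ 0.02703296, -0.01530781, -0.01213725]), 'grip_force': 0.0, 'opening': 0.01141333881319119}
```

View pics/w1.png

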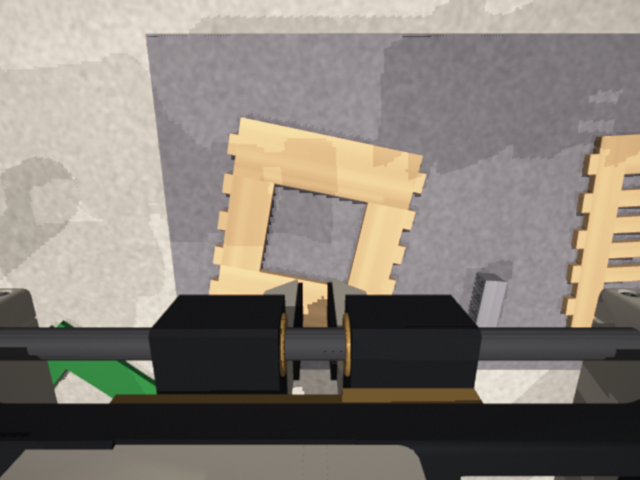

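The wrist view shows the window corners at (274,184), (366,203), (350,283) and (262,271). The far edge runs along row 35, level, so the tool is square to it. Next I check the positions from here.

```bash
cat >> h.py <<'E'
from scipy.spatial.transform import Rotation as R
def wonz(s,px,z):
    c=vision.get_calibration("wrist");M=np.eye(4);M[:3,:3]=R.from_euler("xyz",s["tool_rot"]).as_matrix();M[:3,3]=s["tool_pos"]
    T=M@c["mount"];d=T[:3,:3]@(np.linalg.inv(c["K"])@[px[0],px[1],1]*[1,-1,-1]);o=T[:3,3]
    return o+d*(z-o[2])/d[2]
E
python3 - <<'E'
from h import *
from cell import monitor
s=monitor.observe()
W=np.array([wonz(s,p,.046)[:2] for p in((274,184),(366,203),(350,283),(262,271))])
E=np.array([wonz(s,p,.04)[:2] for p in((147,35),(600,34))])
print(W.round(4),W.mean(0),E)
d=E[0]-E[1];y=np.arctan2(-d[0],d[1]);u=np.array([np.cos(y),np.sin(y)]);print(y,(E[0]-W.mean(0))@u,(E[0]-s["tool_pos"][:2])@u)
E
```

```text
[[0.554  0.1155]
 [0.5355 0.0492]
 [0.4726 0.0636]
 [0.4875 0.1316]] [0.51240448 0.08998109] [[ 0.65756882  0.19070269]
 [ 0.63737777 -0.11025123]]
-0.0669897700226361 0.1380964615087046 0.13976227239061642
```

Call:
move_arm(rows=[[0,2,-30,0,0.75],[0,0,-30,0,0.75],[0,0,-20,0,0.75],[0,0,-12,0,0.75],[0,0,-8,0,0.75],[0,0,-5,0,0.75],[0,0,0,0,0.75],[0,0,0,0,0.75]])

```text
time: 2.75
tool_pos: [0.5102, 0.0914, 0.0436]
tool_rot: [-3.142, -0.001, -0.068]
contact_force: [0.1, 1.2, 0.1]
opening: 0.0115
grip_force: 0.0
```

Call:
move_arm(rows=[[0,0,-1.5,0,0.75],[8,-0.5,0,0,0.75],[8,-0.5,0,0,0.75],[6,-0.4,0,0,0.75],[6,-0.4,0,0,0.75],[6,-0.4,0,0,0.75],[6,-0.4,0,0,0.75],[6,-0.4,0,0,0.75],[6,-0.4,0,0,0.75],[6,-0.4,0,0,0.75],[6,-0.4,0,0,0.75],[0,0,0,0,0.75]])

```text
time: 3.95
tool_pos: [0.5747, 0.0871, 0.0414]
tool_rot: [3.142, -0.001, -0.068]
contact_force: [-0.1, 0.4, -0.2]
opening: 0.0115
grip_force: 0.0
```

Call:
move_arm(rows=[[6,-0.4,0,0,0.75],[6,-0.4,0,0,0.75],[6,-0.4,0,0,0.75],[6,-0.4,0,0,0.75],[0,0,0,0,0.75],[0,0,0,0,0.75]])

```text
time: 4.55
tool_pos: [0.5978, 0.0856, 0.0413]
tool_rot: [3.141, 0.0, -0.068]
contact_force: [0.4, -0.1, -0.2]
opening: 0.0114
grip_force: 0.0
```

Run:
```python
from cell import monitor, vision
import cv2
s=monitor.observe();print(s["tool_pos"],s["tool_rot"],s["contact_force"])
cv2.imwrite("pics/w2.png",vision.read_camera("wrist")[:,:,::-1])
a=vision.read_camera("top")[:,:,::-1];cv2.imwrite("pics/t2.png",a)
```

```text
[0.59775177 0.0855736  0.04131717] [ 3.14149025e+00  3.05308394e-05 -6.82514985e-02] [ 0.38329213 -0.1356308  -0.15573883]
```

View pics/w2.png

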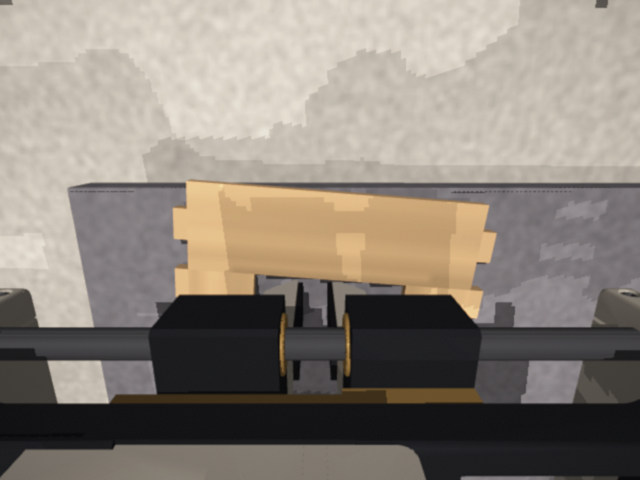

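The panel is moving along and its leading edge runs (188,182)-(488,205), so about 4° of turn remains. I measure what is left.

Run:
```python
from h import *
from cell import monitor
s=monitor.observe()
L=np.array([wonz(s,p,.046)[:2] for p in((188,182),(488,205))])
E=np.array([wonz(s,p,.04)[:2] for p in((90,186),(600,186))])
f=lambda d:np.arctan2(-d[0],d[1])
y=f(E[0]-E[1]);u=np.array([np.cos(y),np.sin(y)])
print(L,E,y,f(L[0]-L[1]),"overhang",(L.mean(0)-E[0])@u)
print("tool to edge",(E[0]-s["tool_pos"][:2])@u)
```

```text
[[0.65737713 0.13554191]
 [0.63869031 0.00734094]] [[ 0.65796454  0.18139281]
 [ 0.64257169 -0.04453604]] -0.06802631358862517 -0.1447425642107059 overhang -0.0024340353210783377
tool to edge 0.05381745870211501
```

Call:
move_arm(rows=[[6,-0.4,0,0,0.75],[6,-0.4,0,0,0.75],[6,-0.4,0,0,0.75],[6,-0.4,0,0,0.75],[6,-0.4,0,0,0.75],[5,-0.4,0,0,0.75],[0,0,0,0,0.75],[0,0,0,0,0.75]])

```text
time: 5.45
tool_pos: [0.6327, 0.0832, 0.0413]
tool_rot: [3.141, 0.0, -0.068]
contact_force: [-0.2, 1.1, -0.0]
opening: 0.0113
grip_force: 0.0
```

Run:
```python
from cell import monitor, vision
import cv2
s=monitor.observe();print(s["tool_pos"],s["tool_rot"],s["contact_force"])
cv2.imwrite("pics/w3.png",vision.read_camera("wrist")[:,:,::-1])
```

```text
[0.63272599 0.08319084 0.04126134] [ 3.14148104e+00  1.38592194e-05 -6.82133506e-02] [-0.19530432  1.09053196 -0.03684946]
```

View pics/w3.png

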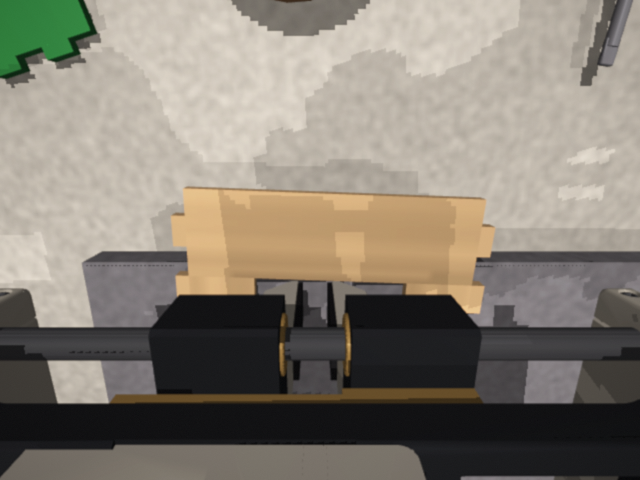

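The leading edge now runs (186,188)-(484,199), nearly square. The platform's top edge is at row 262.

Run:
```python
from h import *
from cell import monitor
s=monitor.observe()
L=np.array([wonz(s,p,.046)[:2] for p in((186,188),(484,199))])
E=np.array([wonz(s,p,.04)[:2] for p in((100,262),(600,262))])
f=lambda d:np.arctan2(-d[0],d[1])
y=f(E[0]-E[1]);u=np.array([np.cos(y),np.sin(y)])
print(y,f(L[0]-L[1]),"overhang",(L.mean(0)-E[0])@u,"vs first edge",(L.mean(0)-[.6576,.1907])@u)
```

```text
-0.06806025011453373 -0.1050622893311681 overhang 0.03341418929612128 vs first edge 0.03377491712465641
```

Overhang is 33.5 mm and the panel is 2° off square. I push another 6 mm, back off from the bar, lift and retreat.

Call:
move_arm(rows=[[3,-0.2,0,0,0.75],[3,-0.2,0,0,0.75],[0,0,0,0,0.75],[0,0,0,0,0.75],[-5,0.3,0,0,0.75],[-7,0.5,0,0,0.75],[0,0,0,0,0.75],[0,0,10,0,0.75],[0,0,30,0,0.75],[0,0,40,0,0.75],[0,0,40,0,0.75],[-20,0,20,0,0.75]])

```text
time: 6.7
tool_pos: [0.6096, 0.0834, 0.1862]
tool_rot: [-3.141, -0.009, -0.069]
contact_force: [-0.6, -0.3, 0.1]
opening: 0.0111
grip_force: 0.0
```

Call:
move_arm(rows=[[-40,0,0,0,0.75],[-40,0,0,0,0.75],[-40,0,0,0,0.75],[-30,0,0,0,0.75],[0,0,0,0,0.75],[0,0,0,0,0.75]])

```text
time: 7.3
tool_pos: [0.4574, 0.0836, 0.1827]
tool_rot: [-3.141, -0.003, -0.068]
contact_force: [0.7, 0.4, 0.3]
opening: 0.0113
grip_force: 0.0
```

Run:
```python
from cell import monitor, vision
import cv2
s=monitor.observe();print(s["tool_pos"],s["time"])
cv2.imwrite("pics/w4.png",vision.read_camera("wrist")[:,:,::-1])
```

```text
[0.45741327 0.0836181  0.18268731] 7.3
```

View pics/w4.png

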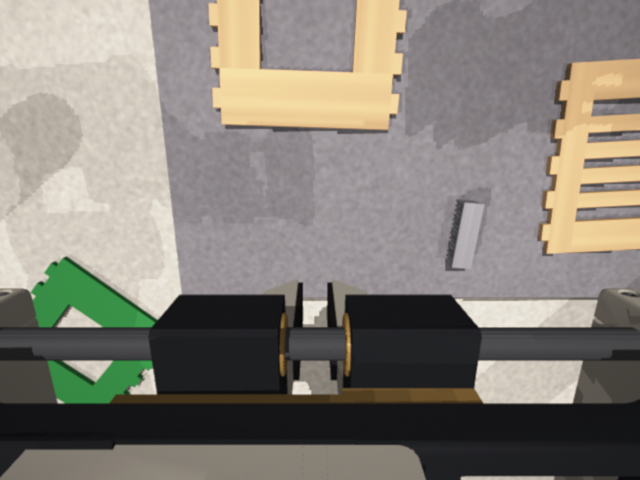

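The panel lies flat with its rear edge at (222,125)-(388,130), and the brads and slotted panel look untouched. I check the numbers with the top and side cameras.

Run:
```python
from h import *
from cell import monitor
s=monitor.observe()
B=np.array([wonz(s,p,.046)[:2] for p in((222,125),(388,130))]);f=lambda d:np.arctan2(-d[0],d[1])
u=np.array([.9977,-.068]);print("wrist: rear edge to far edge",([.6576,.1907]-B.mean(0))@u,"yaw",f(B[0]-B[1]))
t=vision.read_camera("top");sd=vision.read_camera("side");C={}
for n,im,box in[("top",t,(265,170,345,265)),("side",sd,(225,205,325,275))]:
    for par,c in window(im,None,box):
        m=cv2.moments(c)
        w=np.array([onz(n,p,0.046)[:2] for p in c[:,0]],np.float32);r=cv2.minAreaRect(w);print(n,par,r,"centre->edge",([.6576,.1907]-np.array(r[0]))@u)
        if par>=0:C[n]=(m["m10"]/m["m00"],m["m01"]/m["m00"])
if len(C)==2:print(tri(C["top"],C["side"]))
t0=cv2.imread("pics/top0.png")[:,:,::-1]
print("diff brads/louvre",np.abs(t.astype(int)-t0)[225:290,375:432].mean(),np.abs(t.astype(int)-t0)[258:290,342:360].mean())
```

```text
wrist: rear edge to far edge 0.11065083540037617 yaw -0.09690648963182276
top -1 ((0.6203014850616455, 0.07942242920398712), (0.14300905168056488, 0.1383354514837265), 84.16483306884766) centre->edge 0.029645853539867366
top 0 ((0.6142405271530151, 0.07988181710243225), (0.07380488514900208, 0.07421121746301651), 84.0976791381836) centre->edge 0.035724109622402155
side -1 ((0.6135815978050232, 0.07969792187213898), (0.14472714066505432, 0.15242978930473328), 84.42158508300781) centre->edge 0.03636901855723377
side 0 ((0.6138887405395508, 0.07904602587223053), (0.07140680402517319, 0.07295630127191544), 83.93192291259766) centre->edge 0.03601825332300182
(array([0.61381914, 0.07959514, 0.04563597]), np.float64(0.0009315742291607597))
diff brads/louvre 4.978587494376968 3.298611111111111
```

```bash
python3 -c "
from cell import workorder;print(workorder.hand_in())"
```

```text
the job is handed in; nothing more can be done
None
```

The window panel now sticks out about 39 mm over the far edge, lying flat and about 2° off square; the slotted panel and brads look unmoved in the final pictures. The job is handed in, but no verdict came back.

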